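# Open the service hatch on a jigged display housing

## Robot

A 6-joint arm with a two-finger parallel gripper is mounted at the origin on the work surface. World frame = base frame: x ahead of the robot, y to its left, z up, the work surface at z = 0. Lengths are in m, angles in degrees, forces in N, time in s.
With the tool pointing down it reaches from about 0.275 to 0.825 m from the base axis. Payload 5.2 kg.
Tool frame: the origin (TCP) lies between the finger pads; the fingertips stand 14 mm ahead of it and the grasp point (between the pads) lies 5 mm behind it; z points along the fingers, y is the direction in which the jaws open and shut (so a half turn about z gives the same grasp; the last joint's range is limited). The gripper opens to 93 mm and grips with 3 to 60 N. Pads are 15 mm wide; open, the fingers measure 128 mm over their backs; the gripper's body (75 mm by 188 mm) begins 65 mm behind the grasp point.
Start: joints at [-83.354, 14.817, 87.949, -0, 77.235, -11.62], TCP at [0.172, -0.522, 0.233] pointing down, gripper open.
Joint ranges: [-179.93, 179.93], [-52.35, 119.4], [10.71, 147.94], [-69.91, 249.91], [12.55, 155.21], [-178.61, 178.61]. Speed limits (degrees/s): [147.25, 147.25, 180, 180, 180, 180].

## Interface

Orientations are given as a 3x3 rotation matrix whose columns are the frame's x, y, z axes.
In Python, from cell import r, imaging gives the robot as it stands. The module is installed in compiled form; this text tells all that it offers.
- The arm moves only by the tool move_arm, never from a script. Its argument "series" is a list of rows, each a list of 2 entries, a list of its own where there are three numbers: the shift along the tool's x, y, z in m, then the turn, a rotation vector about the tool's x, y, z in degrees. In form: [[[x, y, z], [rx, ry, rz]], ...]. A call has 1 to 20 rows; each row is the pose to reach, as a shift and turn from the pose commanded when the call began, along the tool's axes at that moment; what a row does not reach only later rows make up. A row lasts 1/10 s, in which the tool goes at most 50 mm and 8.59 degrees, less where a joint would pass 70% of its speed; a pose out of reach is approached as far as the arm can. A call with a gripper value outside its range is refused whole. "hand" is the gripper's target within -1 to 1 (fully open at 1, half-way at 0, shut at -1), set as the call begins (left out, the last holds). The fingers move at their own pace and stop on an object; "newtons" is the grip in N (left out, the last holds). Time passes only in rows, so rows that repeat a pose let the fingers close. It gives the time, the measured TCP pose, the force and the opening at its end, in the units of the state.
- r.state(): the state, without advancing time (a new reading comes with each control period).
- imaging.grab_frame(name): name is "scene" or "top" or "wrist"; returns a dict with "pixels" (480x640x3 uint8, red, green, blue), "depth" (480x640 float32, m along the optical axis (not along the pixel's ray), 0 where there is no reading), "fovy" (degrees; the focal length in pixels is half the picture's height over the tangent of half this angle, whatever the lens; pixels are square), "cx", "cy" (the principal point, pixels), "R" (3x3) and "t" (3): a world point X has camera coordinates R X + t. Camera axes: x right, y down, z forward; pixel columns grow to the right and rows downward; lengths in m; the calibration is good to about 2 mm. A picture is of the moment at which its call begins.
- r.finish_job(): hands the job in, once; it reports no verdict.
The state is a dict: "time_s": time; "joint_pos": joint angles; "qvel": joint speeds; "joint_efforts": joint torques, N m; "tool_pos": TCP position; "tcp_rot": TCP orientation; "contact_force": force on the tool from outside, world axes, zero at the start; "ft_torque": the same for the moment, N m; "gripper_width": opening from 0.0 (shut) to 1.0 (fully open).
Only numpy, scipy, OpenCV 4.12 (cv2) and the standard library are available. Lean on these libraries where they do the work, as an engineer would, in place of code of your own. Each camera call takes 0.05 s, during which the arm holds its last target.

## Task

Wind the red-gripped handwheel clockwise until the blue hold-down clamp has run right up against its red stop. Then, by its black grip, lift the yellow hatch straight out of its recess and slide it along its channels all the way to the end stop, and leave it lying there on the housing with the compartment open. Do not bump the lamp bar above it and leave the tray, screwdriver and bottle alone.

Things in the scene. Friction and masses are not known exactly. Their poses are not given: they have to be found in the camera images.
- panel: Off-white display housing, 300 mm (up the slope) x 340 mm (wide), fixed on a jig and leaning back 30 degrees: its face looks up and towards the robot. Origin: on the face, half way up the slope; x points up the slope, y level to the left, along the channels, z square out of the face.
- seat (a point): Middle of the hatch's recess (145 x 115 mm) at the level of its ledge, 10 mm below the panel's face, at panel x 0, y -60 mm; axes as the panel's. Inside the ledge is the open compartment, 116 x 86 mm.
- channel (a point): Mid line of the two aluminium C-channels along panel y (-120 to +132 mm) above and below the recess, at panel x 0, z 18 mm, the height of the lips' undersides above the face. Channel walls at panel x +-72.5 mm; lips 4 mm thick reach in to x +-63 mm.
- end_stop (a point): Foot of the face of the cross bar that ends the channels on the left, at panel x 0, y +122 mm, z 0. The bar is 14 mm high. The hatch's left edge meets it, its origin then at panel y about +67 mm: 127 mm of sliding. The hatch slides to the left (+y) only.
- hatch: Loose yellow hatch, 0.25 to 0.5 kg, plate 140 (x, up the slope) x 110 (y) x 6 mm (z), edges under the channel lips. Origin: centre of the underside; axes as the panel's. Underside at panel z -10 mm when seated, 0 on the face. It slides once lifted 10 mm along panel z and meets the lips at 22 mm, so lift about 15. Left on the face it stays, or slips up to 5 mm down onto the lower channel wall.
- hatch_grip (a point): Grasping point of the hatch, in its upright black grip plate: 12 mm thick (along the slope), 72 mm long (level, along y), standing 36 mm high on the middle of the plate. The point is on its centre line, 24 mm above the plate and 12 mm below the grip's upper edge; axes as those of the hatch.
- clamp_arm (a joint): Travel of the blue hold-down clamp in m, to panel -y: 0.10 is hard against the red stop; at the start 0 to 0.031. The wheel drives it 12.5 mm per rad. While it is less than about 0.07, its rubber foot, 6 mm over the hatch, keeps the hatch from being lifted out.
- clamp_foot (a point): Centre of the underside of the clamp's rubber foot (20 x 20 mm), which stands 2 mm above the panel's face at panel x -45 mm; at the stop its panel y is -155 mm, wholly beyond the hatch.
- wheel (a joint): Angle of the handwheel in rad, growing clockwise seen from above; at the start 0 to 2.5, and 8.0 when the clamp meets its stop. Friction about 0.03 N m; it stays where it is left.
- wheel_axis (a point): On the upright axis of the handwheel (black disc of 108 mm diameter), in its upper face, about 118 mm above the table, on a grey box to the right of the panel.
- crank_grip (a point): Middle of the red crank grip: an upright cylinder, 22 mm diameter, from 2 to 48 mm above the wheel's face, 42 mm from the wheel axis; the point is 28 mm above the wheel's face. It spins freely on its pin, so the hand can keep its heading while going round.
- lamp: Dark lamp bar on the jig above the panel, along panel y: 28 mm deep, 420 long, 24 high; underside 262 mm above the table, front edge 21 mm beyond (in x) and 110 mm above hatch_grip: a vertical tool would strike it, so come square to the panel. Posts at its ends, 220 mm right and 180 mm left of the origin, which lies on the table below the panel's origin; y as the panel's, z up.
- tray: Black divided parts tray, 130 x 130 x 50 mm, to the left; leave alone. Origin: centre of the underside.
- driver: Green-handled screwdriver, 190 mm long, lying on the table; leave alone. Origin: its middle, underside.
- cleaner: White bottle with blue cap, 60 mm diameter, 150 mm high, to the right; leave alone. Origin: centre of the underside.
Not all that is in view belongs to the job. Of the things that look like the hatch, the smaller one is meant.

How it is judged (in metres and radians):
On the way, in this order (a step that is already met when the one before it is completed fails the run):
1. the clamp is wound up against its stop (within 3 mm) (value of joint clamp_arm above 0.097 m), for 0.2 s.
2. the hatch is lifted level with or above the housing's face, still over its recess and square to it (z of hatch in the frame of panel above -0.001 m and y of hatch in the frame of panel below -0.045 m and angle between the z axis of hatch and the z axis of panel, either way round below 0.12 rad), for 0.1 s.
At the end, for the whole second after the job is handed in: The hatch lies still and flat on the housing's face, in its channels, within 10 mm of the end stop (its origin beyond panel y = 57 mm), the compartment open; the clamp is still within 5 mm of its stop (value of joint clamp_arm above 0.095 m and y of hatch in the frame of panel above 0.057 m and z of hatch in the frame of panel between -0.003 and 0.004 m and angle between the z axis of hatch and the z axis of panel, either way round below 0.05 rad and linear speed of hatch below 0.01 m/s); the robot touches nothing.
It fails at once if the robot strikes the lamp bar (over 5 N) (contact force between any of the arm, the fingers and lamp above 5 N).
It fails at once if the tray, screwdriver or bottle is moved more than 30 mm (distance of any of tray, driver, cleaner from where it was at the start of the episode above 0.03 m).
It also fails if it takes over 54 s, if anything falls off the work surface, if the arm or the gripper's body presses on something with over 40 N, if the wrist force passes 120 N, or if a joint passes its speed limit or range.

## Working session

There is one attempt and no reset: what is moved stays moved. The work goes in short steps, Python scripts to look and compute and a tool call to move; the robot and the scene stay as the last step left them, time stands still between calls to the robot, and variables do not carry over. Pictures are saved under pics/ and viewed, and the job is handed in when it is done.

Besides the shell and the picture viewer there is one more tool, called as name([rows], argument=value, ...), one row to a line, values as JSON. move_arm: Moves the arm, as the interface text tells. Its arguments: {"type":"object","properties":{"series":{"type":"array","items":{"type":"array"}},"hand":{"type":"number"},"newtons":{"type":"number"}},"required":["series"]}

```bash
mkdir -p pics; ls
cat > h.py <<'E'
import numpy as np, cv2, pickle
from cell import r, imaging
def grab(n,tag):
    f=imaging.grab_frame(n); cv2.imwrite(f'pics/{tag}.png',cv2.cvtColor(f['pixels'],cv2.COLOR_RGB2BGR)); pickle.dump(f,open(f'pics/{tag}.pkl','wb')); return f
def K(f): return 240/np.tan(np.radians(f['fovy'])/2)
def unproj(f,u,v,d):
    k=K(f); p=np.stack([(np.asarray(u)-f['cx'])/k*d,(np.asarray(v)-f['cy'])/k*d,np.asarray(d)*np.ones_like(np.asarray(u,float))],-1)
    return (p-np.array(f['t']))@np.array(f['R'])
def proj(f,X):
    c=np.array(f['R'])@np.asarray(X)+np.array(f['t']); k=K(f); return f['cx']+k*c[0]/c[2], f['cy']+k*c[1]/c[2]
def cloud(f):
    v,u=np.mgrid[0:480,0:640]; return unproj(f,u,v,f['depth'])
E
python3 - <<'E'
from h import *
print(r.state())
for n in ['scene','top','wrist']:
    f=grab(n,n+'0'); print(n,f['fovy'],f['cx'],f['cy'],f['R'],f['t'],(f['depth']>0).mean())
E
```

```text
pics
{'time_s': 0.0, 'joint_pos': array([-8.33528009e+01,  1.48575199e+01,  8.80098535e+01,  6.09135990e-05,
        7.72354122e+01, -1.16201911e+01]), 'qvel': array([ 0.02359755, -0.03823729, -0.01991543, -0.02898846, -0.01173054,
       -0.02766675]), 'joint_efforts': array([ 4.88783644e-04, -4.37305605e+01, -2.83997369e+01,  7.17725605e-02,
        4.12772829e-02, -1.43535644e-04]), 'tool_pos': array([ 0.17235447, -0.52175083,  0.23184261]), 'tcp_rot': array([[ 9.49604143e-01,  3.13451636e-01, -2.06629063e-04],
       [ 3.13451495e-01, -9.49602541e-01,  1.78200640e-03],
       [ 3.62357336e-04, -1.75696885e-03, -9.99998391e-01]]), 'contact_force': array([ 0.0658598 , -1.10637991,  0.36613504]), 'ft_torque': array([-0.00181757, -0.04035482, -0.01397636]), 'gripper_width': 1.0030580144739973}
scene 54.72528743421194 317.08223645068847 241.12772008299277 [[-0.79714243  0.60364078 -0.01348149]
 [ 0.36952759  0.47008108 -0.80154422]
 [-0.47750738 -0.6439267  -0.5977835 ]] [ 0.37956954 -0.07487213  1.52611015] 0.992041015625
top 52.57173396197328 332.9326216171841 237.58065021044337 [[ 0.00621188 -0.99997249  0.00405349]
 [-0.98945777 -0.00673298 -0.14466509]
 [ 0.14468841 -0.00311211 -0.98947237]] [-0.02153614  0.48020494  1.45078602] 0.9961458333333333
wrist 61.06760885092836 322.38043951488936 241.45626625469882 [[ 0.31341763 -0.94961284 -0.00220326]
 [-0.90618106 -0.29977512  0.29827966]
 [-0.28391068 -0.09148955 -0.95447598]] [-0.54906607 -0.03522567  0.39316493] 0.996005859375
```

View pics/scene0.png

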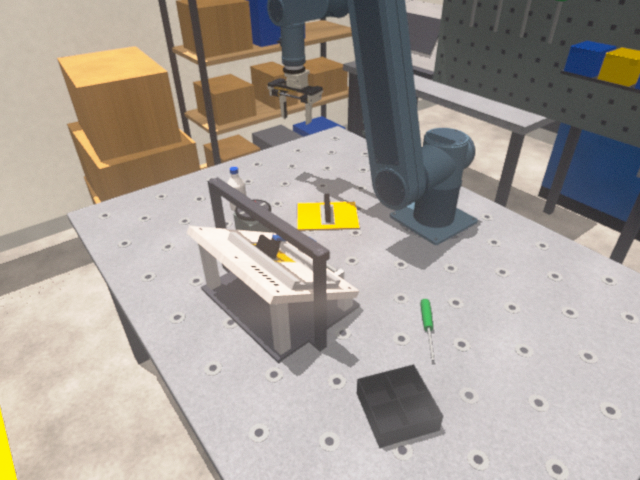

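View pics/top0.png

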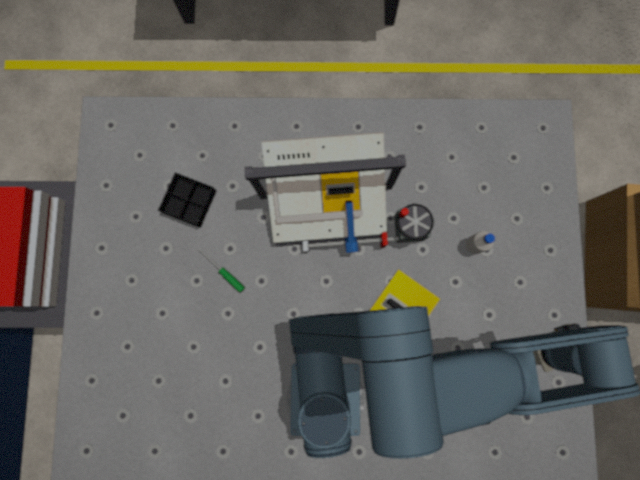

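View pics/wrist0.png

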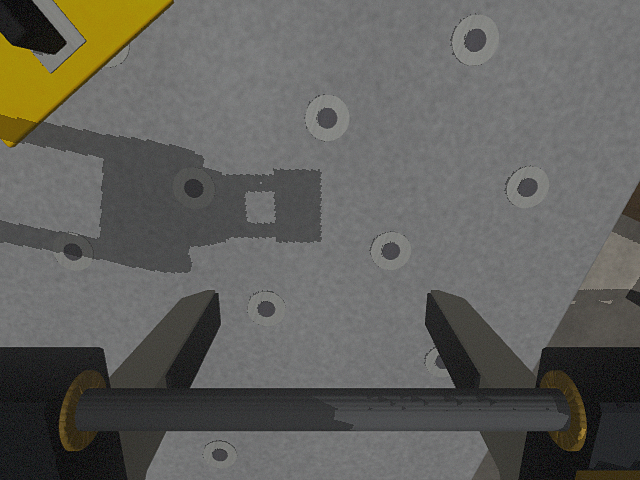

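The top view shows the panel at about (325,190), the wheel at (415,222) with its red grip at (404,213), the clamp at (350,225) and the red stop at (384,240). The bigger yellow decoy lies on the table at (405,300). I'll zoom in next and measure.

Run:
```python
from h import *
f=pickle.load(open('pics/top0.pkl','rb'))
im=cv2.cvtColor(f['pixels'],cv2.COLOR_RGB2BGR)
cv2.imwrite('pics/top0z.png',cv2.resize(im[120:270,240:440],None,fx=4,fy=4,interpolation=cv2.INTER_CUBIC))
P=cloud(f)
hsv=cv2.cvtColor(im,cv2.COLOR_BGR2HSV)
def rep(name,m):
    n,l,s,c=cv2.connectedComponentsWithStats(m.astype(np.uint8))
    for i in range(1,n):
        if s[i,4]>15:
            q=P[l==i]; print(name,s[i],c[i].round(1),np.median(q,0).round(4),q.min(0).round(3),q.max(0).round(3))
roi=np.zeros(im.shape[:2],bool); roi[120:270,240:445]=1
H,S,V=hsv[...,0],hsv[...,1],hsv[...,2]
rep('red',roi&((H<8)|(H>172))&(S>120)&(V>60))
rep('yel',roi&(H>20)&(H<35)&(S>120)&(V>60))
rep('blue',roi&(H>100)&(H<130)&(S>120)&(V>40))
# table check
print('table',np.median(P[300:340,120:180,2]),np.median(P[100:130,450:560,2]))
w=roi&(S<60)&(V>170)
print(w.sum())
q=P[w]; q=q[(q[:,2]>.05)&(q[:,2]<.26)]
# ransac plane
rng=np.random.default_rng(0);best=0
for _ in range(500):
    a=q[rng.choice(len(q),3,False)];n=np.cross(a[1]-a[0],a[2]-a[0])
    if np.linalg.norm(n)<1e-9: continue
    n/=np.linalg.norm(n); inl=abs((q-a[0])@n)<.003
    if inl.sum()>best: best=inl.sum();bi=inl
c=q[bi].mean(0);u,s,vt=np.linalg.svd(q[bi]-c);n=vt[2]*np.sign(vt[2][2])
print(best,c,n,np.degrees(np.arccos(n[2])),np.degrees(np.arctan2(n[1],n[0])))
```

```text
red [400 208   9   9  58] [404.2 211.6] [ 0.5383 -0.2173  0.1638] [ 0.265 -0.237  0.115] [ 0.557 -0.014  1.505]
red [381 232   7  15  79] [384.1 238.7] [ 0.4729 -0.1697  0.08  ] [ 0.454 -0.188 -0.004] [ 0.494 -0.161  0.089]
yel [ 321  171   39   41 1069] [339.5 191. ] [ 0.5955 -0.0344  0.1228] [ 0.265 -0.095  0.091] [0.656 0.017 1.505]
blue [345 202  13  51 338] [350.4 231.4] [ 0.4762 -0.0677  0.0983] [ 0.265 -0.09   0.013] [ 0.569 -0.014  1.505]
table 0.00027070077512743383 -0.0015394375077077919
0Traceback (most recent call last):
  File "<stdin>", line 25, in <module>
  File "numpy/random/_generator.pyx", line 864, in numpy.random._generator.Generator.choice
ValueError: a must be a positive integer unless no samples are taken
```

View pics/top0z.png

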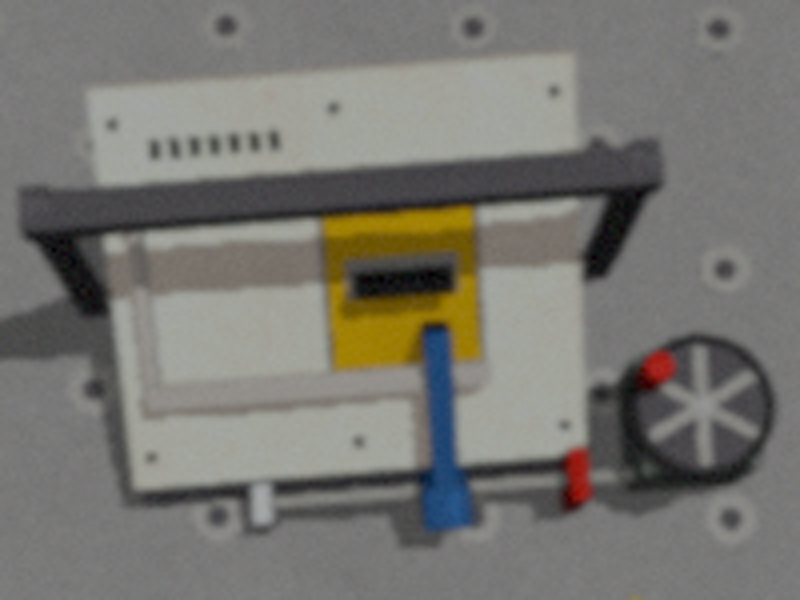

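Run:
```python
from h import *
f=pickle.load(open('pics/top0.pkl','rb'))
im=cv2.cvtColor(f['pixels'],cv2.COLOR_RGB2BGR); P=cloud(f)
hsv=cv2.cvtColor(im,cv2.COLOR_BGR2HSV);H,S,V=[hsv[...,i].astype(int) for i in range(3)]
# plane fit from polygon regions on the face
m=np.zeros(V.shape,np.uint8)
for x0,y0,x1,y1 in [(270,143,380,155),(285,192,318,211),(280,226,340,235),(364,170,382,174)]: cv2.rectangle(m,(x0,y0),(x1,y1),1,-1)
q=P[m>0]
for _ in range(6):
    c=q.mean(0);n=np.linalg.svd(q-c)[2][2];n*=np.sign(n[2]); d=(q-c)@n; q=q[abs(d)<max(.004,1.5*d.std())]
print(len(q),d.std(),c,n,'tilt',np.degrees(np.arccos(n[2])),'yaw',np.degrees(np.arctan2(-n[1],-n[0])))
# points within plane: bright panel mask
dist=(P-c)@n
roi=np.zeros(V.shape,bool); roi[125:250,255:395]=1
pm=roi&(abs(dist)<.006)&(V>120)
pm=cv2.morphologyEx(pm.astype(np.uint8),cv2.MORPH_OPEN,np.ones((3,3)))
cv2.imwrite('pics/pm.png',pm*255)
# ray-plane intersection for pixels
def ray(u,v,c,n):
    k=K(f);R=np.array(f['R']);t=np.array(f['t']);o=-R.T@t
    dd=np.stack([(u-f['cx'])/k,(v-f['cy'])/k,np.ones(len(u))],-1)@R
    return o+dd*(((c-o)@n)/(dd@n))[:,None]
# edges: scan for border of the panel
v,u=np.nonzero(pm); X=ray(u.astype(float),v.astype(float),c,n)
ex=np.array([-n[0],-n[1],0]);ex/=np.linalg.norm(ex)
# slope dir
up=np.array([0,0,1])-n*n[2]; up/=np.linalg.norm(up); left=np.cross(n,up)
# refine yaw with bounding via minAreaRect in plane
ab=np.stack([(X-c)@up,(X-c)@left],-1).astype(np.float32)
rect=cv2.minAreaRect((ab*1000)); print(rect)
hull=cv2.convexHull(ab*1000)[:,0]; print(hull.round())
o=c+up*rect[0][0]/1000+left*rect[0][1]/1000
print('origin',o,up,left)
# yellow and black on hatch
```

```text
2372 0.001970758719730274 [0.62909125 0.02713462 0.14837611] [-0.49742911 -0.04432335  0.86637158] tilt 29.96030681519499 yaw 5.091885116948669
((-40.12071990966797, -21.323287963867188), (339.9706726074219, 326.3902587890625), 89.83206939697266)
[[ 124.  131.]
 [ 122.  147.]
 [ 119.  148.]
 [ 117.  148.]
 [  69.  148.]
 [ -77.  149.]
 [-127.  149.]
 [-175.  148.]
 [-202.   61.]
 [-203.   55.]
 [-203.   52.]
 [-177. -174.]
 [-172. -189.]
 [-169. -190.]
 [-162. -190.]
 [-143. -190.]
 [-124. -191.]
 [-118. -191.]
 [  90. -192.]
 [ 121. -190.]
 [ 121. -184.]
 [ 122. -179.]
 [ 122. -176.]
 [ 123.  -59.]]
origin [0.59636148 0.00281047 0.12833982] [0.86295258 0.07689327 0.49939992] [-0.08875323  0.99605365  0.        ]
```

View pics/pm.png

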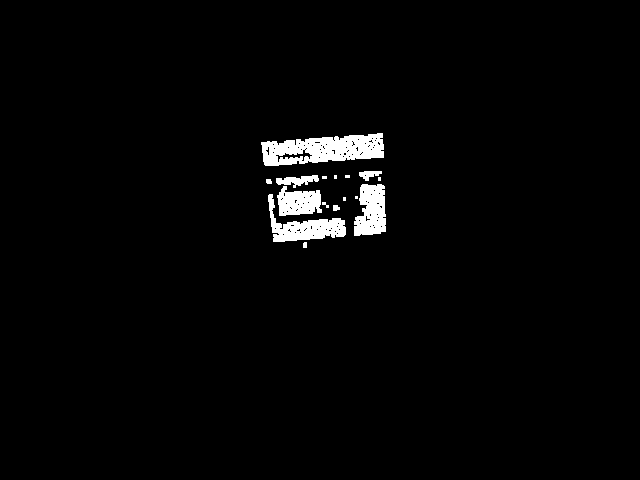

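```bash
cat >> h.py <<'E'
def ray(f,u,v,c,n):
    u=np.asarray(u,float);v=np.asarray(v,float)
    k=K(f);R=np.array(f['R']);t=np.array(f['t']);o=-R.T@t
    dd=np.stack([(u-f['cx'])/k,(v-f['cy'])/k,np.ones_like(u)],-1)@R
    return o+dd*(((c-o)@n)/(dd@n))[...,None]
def plane_z(f,u,v,z): return ray(f,u,v,np.array([0,0,z]),np.array([0,0,1.]))
def hsv(f):
    h=cv2.cvtColor(f['pixels'],cv2.COLOR_RGB2HSV).astype(int); return h[...,0],h[...,1],h[...,2]
E
python3 - <<'E'
from h import *
f=pickle.load(open('pics/top0.pkl','rb')); P=cloud(f); H,S,V=hsv(f)
n=np.array([-0.49742911,-0.04432335,0.86637158]);up=np.array([0.86295258,0.07689327,0.49939992]);left=np.array([-0.08875323,0.99605365,0])
c=np.array([0.62909125,0.02713462,0.14837611]); O=c-.027*up-.0213*left; print('O',O)
# wheel: points within z .105-.13 in roi
roi=np.zeros(V.shape,bool); roi[195:250,390:440]=1
m=roi&(abs(P[...,2]-.118)<.008)
v,u=np.nonzero(m); X=plane_z(f,u,v,.118)[:,:2]
print('z',np.median(P[m][:,2]),cv2.minEnclosingCircle((X*1000).astype(np.float32)),len(X))
mm=roi&((H<8)|(H>172))&(S>120)&(V>60); v,u=np.nonzero(mm)
print('red via top plane',plane_z(f,u,v,.166).mean(0),'z',np.percentile(P[mm][:,2],[10,50,80,90]))
# hatch grip: dark pixels inside yellow, at 30-36 above plane
d=(P-O)@n
roi=np.zeros(V.shape,bool); roi[178:200,322:362]=1
m=roi&(V<60)&(S<120); v,u=np.nonzero(m); X=ray(f,u,v,O+n*.032,n); 
print('grip rect',cv2.minAreaRect(np.stack([(X-O)@up,(X-O)@left],-1).astype(np.float32)*1000), np.median(d[m]))
roi=np.zeros(V.shape,bool); roi[165:220,315:370]=1
m=roi&(H>20)&(H<35)&(S>120)&(V>60);v,u=np.nonzero(m); X=ray(f,u,v,O-n*.004,n)
print('yellow ',cv2.minAreaRect(np.stack([(X-O)@up,(X-O)@left],-1).astype(np.float32)*1000), np.median(d[m]))
roi=np.zeros(V.shape,bool); roi[200:260,340:365]=1
m=roi&(H>100)&(H<130)&(S>120)&(V>40);v,u=np.nonzero(m)
ab=np.stack([(P[m]-O)@up,(P[m]-O)@left,d[m]],-1); 
for q in ab[::25]: print(q.round(3))
E
```

```text
O [0.60768197 0.00384256 0.13489231]
z 0.11758009345594415 ((517.7598876953125, -254.10386657714844), 54.09048843383789) 985
red via top plane [ 0.53632667 -0.21758853  0.166     ] z [0.13948763 0.16377818 0.16642441 0.16845995]
grip rect ((3.794208526611328, -40.2463493347168), (19.11094856262207, 68.76731872558594), 0.6573967337608337) 0.02716546367048028
yellow  ((-12.586284637451172, -41.69132995605469), (108.27825164794922, 116.85969543457031), 89.267822265625) -0.0039895801238237095
[-0.037 -0.058  0.025]
[-0.049 -0.062  0.036]
[-0.063 -0.061  0.036]
[-0.078 -0.06   0.038]
[-0.094 -0.06   0.035]
[-0.11  -0.059  0.035]
[-0.126 -0.064  0.034]
[-0.139 -0.065  0.041]
[-0.156 -0.075  0.017]
[-0.157 -0.05   0.034]
[-0.163 -0.059  0.037]
[-0.17  -0.064  0.036]
[-0.178 -0.067  0.034]
[-0.181 -0.069  0.041]
```

```bash
cat >> h.py <<'E'
from scipy.spatial.transform import Rotation as Ro
n=np.array([-0.4981,-0.0444,0.8660]);n/=np.linalg.norm(n)
up=np.array([0,0,1])-n*n[2];up/=np.linalg.norm(up);left=np.cross(n,up)
O=np.array([0.6060,0.0228,0.1349])
def pan(x,y,z): return O+x*up+y*left+z*n
def delta(tp,tR=None):
    s=r.state(); R=np.array(s['tcp_rot']); d=R.T@(np.asarray(tp)-s['tool_pos'])
    rv=Ro.from_matrix(R.T@tR).as_rotvec(degrees=True) if tR is not None else None
    print('t',round(s['time_s'],2),'pos',s['tool_pos'].round(4),'d',d.round(4),'rv',None if rv is None else rv.round(2),'F',s['contact_force'].round(1),'w',round(s['gripper_width'],3),'q',s['joint_pos'].round(1))
    return d,rv
def Rdown(yaw):
    a=np.radians(yaw);x=np.array([np.cos(a),np.sin(a),0]);z=np.array([0,0,-1.]);return np.stack([x,np.cross(z,x),z],1)
Rpan=np.stack([left,up,-n],1)
E
python3 - <<'E'
from h import *
f=pickle.load(open('pics/wrist0.pkl','rb')); s=r.state(); R=np.array(s['tcp_rot'])
cp=-np.array(f['R']).T@np.array(f['t']); print('cam in tool',R.T@(cp-s['tool_pos']),'axis',R.T@np.array(f['R'])[2])
print(Rpan.round(3)); delta([0.47,-0.25,0.27],Rdown(5.1))
E
```

```text
cam in tool [ 8.36085009e-02  8.30400808e-05 -1.52505754e-01] axis [-2.98541337e-01 -8.28220613e-04  9.54396345e-01]
[[-0.089  0.863  0.498]
 [ 0.996  0.077  0.044]
 [ 0.     0.5   -0.866]]
t 0.15 pos [ 0.1723 -0.5219  0.232 ] d [ 0.3679 -0.165  -0.0376] rv [-8.000e-02 -1.000e-02  1.316e+01] F [ 0.5  0.3 -0.1] w 1.0 q [-83.4  14.8  88.    0.   77.2 -11.6]
```

Run:
```python
from h import *
f=pickle.load(open('pics/scene0.pkl','rb')); P=cloud(f); s=r.state(); R=np.array(s['tcp_rot'])
L=(P-s['tool_pos'])@R
for a in np.arange(-.16,.02,.015):
    m=(abs(L[...,2]-a)<.0075)&(abs(L[...,0])<.2)&(abs(L[...,1])<.2)
    if m.any(): q=L[m]; print(round(a,3),m.sum(),q[:,0].min().round(3),q[:,0].max().round(3),q[:,1].min().round(3),q[:,1].max().round(3))
im=cv2.cvtColor(f['pixels'],cv2.COLOR_RGB2BGR); cv2.imwrite('pics/grz.png',cv2.resize(im[40:130,240:350],None,fx=6,fy=6))
delta([0.47,-0.25,0.27],Rdown(185.1))
```

```text
-0.16 142 -0.034 0.043 -0.048 0.035
-0.145 80 -0.034 0.039 -0.048 0.013
-0.13 89 -0.021 0.029 -0.049 0.015
-0.115 287 -0.035 0.04 -0.102 0.091
-0.1 227 -0.04 0.043 -0.102 0.095
-0.085 223 -0.034 0.041 -0.096 0.081
-0.07 84 -0.03 0.041 -0.093 0.079
-0.055 47 -0.011 0.015 -0.069 0.061
-0.04 53 -0.008 0.015 -0.07 0.061
-0.025 48 -0.008 0.017 -0.068 0.056
-0.01 49 -0.007 0.014 -0.067 0.06
0.005 43 -0.009 0.013 -0.068 0.055
t 0.15 pos [ 0.1723 -0.5219  0.232 ] d [ 0.3679 -0.165  -0.0376] rv [ 1.0000e-02 -1.1000e-01 -1.6684e+02] F [ 0.5  0.3 -0.1] w 1.0 q [-83.4  14.8  88.    0.   77.2 -11.6]
```

View pics/grz.png

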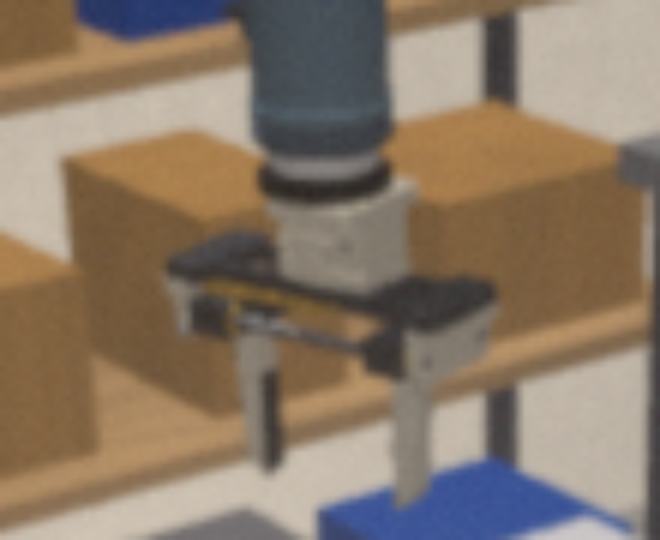

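move_arm([
  [[0.368,-0.165,-0.05],[0,0,-167]],
  [[0.368,-0.165,-0.05],[0,0,-167]],
  [[0.368,-0.165,-0.05],[0,0,-167]],
  [[0.368,-0.165,-0.05],[0,0,-167]],
  [[0.368,-0.165,-0.05],[0,0,-167]],
  [[0.368,-0.165,-0.05],[0,0,-167]],
  [[0.368,-0.165,-0.05],[0,0,-167]],
  [[0.368,-0.165,-0.05],[0,0,-167]],
  [[0.368,-0.165,-0.05],[0,0,-167]],
  [[0.368,-0.165,-0.05],[0,0,-167]],
  [[0.368,-0.165,-0.05],[0,0,-167]],
  [[0.368,-0.165,-0.05],[0,0,-167]],
  [[0.368,-0.165,-0.05],[0,0,-167]],
  [[0.368,-0.165,-0.05],[0,0,-167]],
  [[0.368,-0.165,-0.05],[0,0,-167]],
  [[0.368,-0.165,-0.05],[0,0,-167]],
  [[0.368,-0.165,-0.05],[0,0,-167]],
  [[0.368,-0.165,-0.05],[0,0,-167]],
  [[0.368,-0.165,-0.05],[0,0,-167]],
  [[0.368,-0.165,-0.05],[0,0,-167]],
], hand=1, newtons=15)

```text
time_s: 2.15
tool_pos: [0.47, -0.2501, 0.2823]
tcp_rot: [[-0.995, -0.097, -0.001], [-0.097, 0.995, 0.001], [0.001, 0.001, -1.0]]
contact_force: [0.5, -0.3, -0.0]
gripper_width: 1.002
```

Run:
```python
from h import *
f=grab('wrist','wrist1'); P=cloud(f); H,S,V=hsv(f)
m=((H<8)|(H>172))&(S>120)&(V>50)
nn,l,s,c=cv2.connectedComponentsWithStats(m.astype(np.uint8))
for i in range(1,nn):
    if s[i,4]>100:
        q=P[l==i]; print(s[i],c[i].round(0),np.percentile(q,[5,50,95],axis=0).round(4))
        t=(l==i)&(P[...,2]>.160)&(P[...,2]<.172); 
        if t.sum()>50:
            v,u=np.nonzero(t); X=plane_z(f,u,v,np.median(P[t][:,2])); print('top',t.sum(),np.median(P[t][:,2]),cv2.minEnclosingCircle((X[:,:2]*1000).astype(np.float32)))
m=(abs(P[...,2]-.118)<.004)&(P[...,0]<.6)&(P[...,1]<-.19)&(P[...,1]>-.33)
v,u=np.nonzero(m);X=P[m]; print(len(X),np.median(X[:,2]),cv2.minEnclosingCircle((X[:,:2]*1000).astype(np.float32)), X.min(0),X.max(0))
```

```text
[ 386  188   31   58 1096] [402. 219.] [[ 0.4535 -0.1819  0.0211]
 [ 0.4699 -0.1766  0.0817]
 [ 0.4906 -0.1679  0.0836]]
[ 336  294   30   50 1076] [350. 320.] [[ 0.527  -0.2315  0.1281]
 [ 0.5317 -0.2232  0.1645]
 [ 0.5445 -0.2138  0.1672]]
top 622 0.16612656250742325 ((535.428466796875, -221.73609924316406), 11.918578147888184)
11413 0.11907453652698305 ((517.7462158203125, -258.4550476074219), 53.93795394897461) [ 0.4639845  -0.31228957  0.1140342 ] [ 0.57099033 -0.20471194  0.12183793]
```

View pics/wrist1.png

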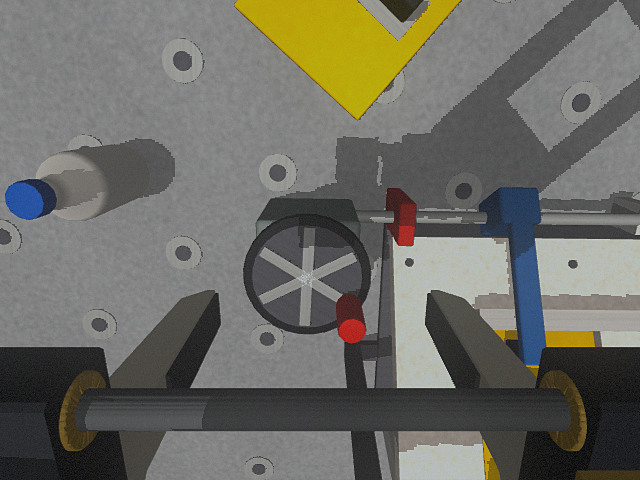

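Run:
```python
from h import *
delta([0.536,-0.2199,0.2823],Rdown(185.1))
delta([0.536,-0.2199,0.141],Rdown(185.1))
```

```text
t 2.2 pos [ 0.47   -0.2502  0.2823] d [-0.0686  0.0236 -0.    ] rv [ 0.03 -0.03  0.52] F [-0.2  0.2 -0.3] w 1.002 q [ -40.    11.4   85.5   -0.    83.2 -135.7]
t 2.2 pos [ 0.47   -0.2502  0.2823] d [-0.0687  0.0236  0.1413] rv [ 0.03 -0.03  0.52] F [-0.2  0.2 -0.3] w 1.002 q [ -40.    11.4   85.5   -0.    83.2 -135.7]
```

move_arm([
  [[-0.035,0.012,0.0],[0,0,0.5]],
  [[-0.0687,0.0236,0.0],[0,0,0.5]],
  [[-0.0687,0.0236,0.04],[0,0,0.5]],
  [[-0.0687,0.0236,0.08],[0,0,0.5]],
  [[-0.0687,0.0236,0.12],[0,0,0.5]],
  [[-0.0687,0.0236,0.141],[0,0,0.5]],
  [[-0.0687,0.0236,0.141],[0,0,0.5]],
  [[-0.0687,0.0236,0.141],[0,0,0.5]],
])

```text
time_s: 3.0
tool_pos: [0.5365, -0.2206, 0.1419]
tcp_rot: [[-0.997, -0.082, -0.0], [-0.082, 0.997, 0.0], [0.0, 0.0, -1.0]]
contact_force: [-0.1, 0.5, -0.9]
gripper_width: 1.001
```

move_arm([
  [[0,0,0],[0,0,0]],
  [[0,0,0],[0,0,0]],
  [[0,0,0],[0,0,0]],
  [[0,0,0],[0,0,0]],
  [[0,0,0],[0,0,0]],
  [[0,0,0],[0,0,0]],
], hand=-1, newtons=15)

```text
time_s: 3.6
tool_pos: [0.5364, -0.2205, 0.1418]
tcp_rot: [[-0.997, -0.083, 0.0], [-0.083, 0.997, -0.0], [-0.0, -0.0, -1.0]]
contact_force: [0.1, 0.8, -1.0]
gripper_width: 0.533
```

Run:
```python
from h import *
delta([0.536,-0.2199,0.141],Rdown(185.1))
f=grab('wrist','wrist2')
```

```text
t 3.6 pos [ 0.5364 -0.2205  0.1418] d [0.0003 0.0006 0.0008] rv [-0.    0.01 -0.34] F [ 0.1  0.8 -1. ] w 0.533 q [ -33.4   22.1   91.     0.    66.9 -128.1]
```

View pics/wrist2.png

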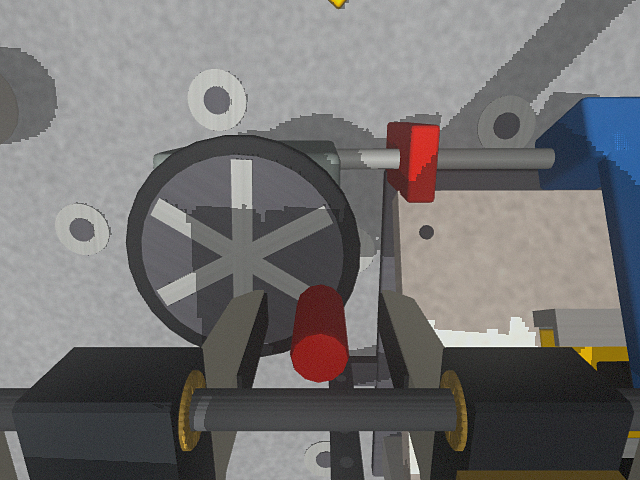

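The wheel is at (240,250). The red grip, at (320,340), sits between the fingers, which are still closing.

move_arm([
  [[0,0,0],[0,0,0]],
  [[0,0,0],[0,0,0]],
  [[0,0,0],[0,0,0]],
  [[0,0,0],[0,0,0]],
  [[0,0,0],[0,0,0]],
])

```text
time_s: 4.15
tool_pos: [0.5364, -0.2207, 0.1416]
tcp_rot: [[-0.997, -0.083, -0.0], [-0.083, 0.997, -0.0], [0.0, -0.0, -1.0]]
contact_force: [-0.5, -1.8, 0.0]
gripper_width: 0.229
```

Run:
```python
from h import *
delta([0.536,-0.2199,0.141],Rdown(185.1))
f=grab('wrist','wrist3')
```

```text
t 4.15 pos [ 0.5364 -0.2207  0.1416] d [0.0003 0.0009 0.0006] rv [-0.02 -0.   -0.34] F [-0.5 -1.8  0. ] w 0.229 q [ -33.4   22.1   91.    -0.    66.9 -128.1]
```

View pics/wrist3.png

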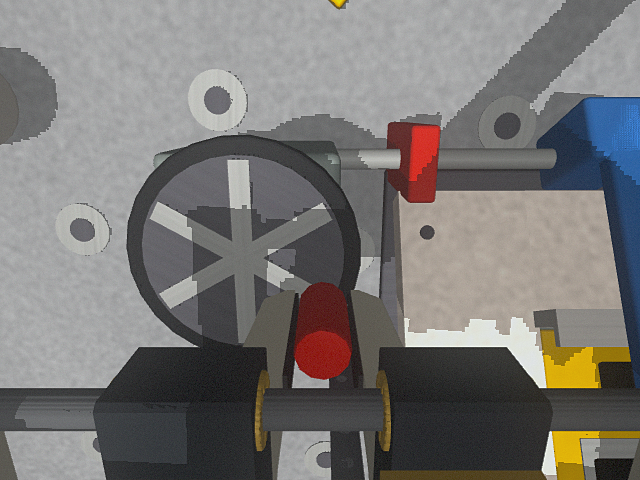

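Run:
```python
from h import *
f=pickle.load(open('pics/wrist3.pkl','rb'));P=cloud(f);H,S,V=hsv(f)
m=((H<8)|(H>172))&(S>120)&(V>50); m[:,400:]=0; t=m&(abs(P[...,2]-.166)<.004)
v,u=np.nonzero(t);X=plane_z(f,u,v,.166);print(len(u),np.median(P[t][:,2]),cv2.minEnclosingCircle((X[:,:2]*1000).astype(np.float32)),X.mean(0))
m=(abs(P[...,2]-.118)<.004)&(P[...,0]<.6)&(P[...,1]<-.19)&(P[...,1]>-.33)
X=P[m]; print(cv2.minEnclosingCircle((X[:,:2]*1000).astype(np.float32)))
```

```text
2525 0.1662138826239564 ((534.6415405273438, -220.86041259765625), 11.556140899658203) [ 0.53449754 -0.22093378  0.166     ]
((518.0125732421875, -258.70916748046875), 54.0434455871582)
```

```bash
cat >> h.py <<'E'
def arc(th0,step,N,C=(0.518,-0.2590),rad=0.042):
    s=r.state();R=np.array(s['tcp_rot']);a0=np.radians(th0);p0=np.array([np.cos(a0),np.sin(a0)])*rad
    out=[]
    for i in range(1,N+1):
        a=np.radians(th0-step*i);p=np.array([np.cos(a),np.sin(a)])*rad-p0
        d=R.T@np.array([p[0],p[1],0]);out.append([[round(float(d[0]),4),round(float(d[1]),4),0],[0,0,0]])
    print(str(out).replace(' ',''))
E
python3 - <<'E'
from h import *
arc(66.5,12,20)
E
```

```text
[[[-0.0073,-0.0049,0],[0,0,0]],[[-0.0133,-0.0113,0],[0,0,0]],[[-0.0179,-0.0188,0],[0,0,0]],[[-0.0209,-0.027,0],[0,0,0]],[[-0.0221,-0.0357,0],[0,0,0]],[[-0.0214,-0.0445,0],[0,0,0]],[[-0.019,-0.0529,0],[0,0,0]],[[-0.0148,-0.0606,0],[0,0,0]],[[-0.0092,-0.0673,0],[0,0,0]],[[-0.0022,-0.0727,0],[0,0,0]],[[0.0057,-0.0765,0],[0,0,0]],[[0.0142,-0.0786,0],[0,0,0]],[[0.023,-0.0789,0],[0,0,0]],[[0.0316,-0.0773,0],[0,0,0]],[[0.0398,-0.074,0],[0,0,0]],[[0.047,-0.069,0],[0,0,0]],[[0.0531,-0.0627,0],[0,0,0]],[[0.0577,-0.0552,0],[0,0,0]],[[0.0607,-0.047,0],[0,0,0]],[[0.0619,-0.0383,0],[0,0,0]]]
```

Starting with 7 rows, to check the forces.

move_arm([
  [[-0.0073,-0.0049,0],[0,0,0]],
  [[-0.0133,-0.0113,0],[0,0,0]],
  [[-0.0179,-0.0188,0],[0,0,0]],
  [[-0.0209,-0.027,0],[0,0,0]],
  [[-0.0221,-0.0357,0],[0,0,0]],
  [[-0.0214,-0.0445,0],[0,0,0]],
  [[-0.019,-0.0529,0],[0,0,0]],
])

```text
time_s: 4.9
tool_pos: [0.5585, -0.2711, 0.1415]
tcp_rot: [[-0.997, -0.083, -0.004], [-0.083, 0.997, 0.003], [0.004, 0.003, -1.0]]
contact_force: [-8.4, 4.3, 6.7]
gripper_width: 0.23
```

Run:
```python
from h import *
th=np.radians(66.5-84); print(0.518+.042*np.cos(th)+.0018,-.259+.042*np.sin(th))
f=grab('wrist','wrist4');delta([0.5,-0.25,.1418],Rdown(185.1))
P=cloud(f);H,S,V=hsv(f)
m=((H<8)|(H>172))&(S>120)&(V>50); t=m&(abs(P[...,2]-.166)<.004)
v,u=np.nonzero(t);X=plane_z(f,u,v,.166);print(len(u),cv2.minEnclosingCircle((X[:,:2]*1000).astype(np.float32)),X.mean(0))
arc(66.5-84,12,20)
```

```text
0.5598561119314256 -0.27162964357917946
t 4.95 pos [ 0.5581 -0.2725  0.1415] d [0.056  0.0272 0.    ] rv [ 0.13 -0.23 -0.36] F [-8.2  1.1  5.6] w 0.231 q [-3.63e+01  2.62e+01  8.46e+01 -1.00e-01  6.95e+01 -1.31e+02]
2526 ((556.4329223632812, -271.0394592285156), 11.536354064941406) [ 0.55637877 -0.27125711  0.166     ]
[[[0.0042,-0.0077,0],[0,0,0]],[[0.0098,-0.0144,0],[0,0,0]],[[0.0168,-0.0198,0],[0,0,0]],[[0.0247,-0.0236,0],[0,0,0]],[[0.0332,-0.0257,0],[0,0,0]],[[0.042,-0.026,0],[0,0,0]],[[0.0506,-0.0244,0],[0,0,0]],[[0.0587,-0.0211,0],[0,0,0]],[[0.066,-0.0162,0],[0,0,0]],[[0.0721,-0.0098,0],[0,0,0]],[[0.0767,-0.0024,0],[0,0,0]],[[0.0797,0.0059,0],[0,0,0]],[[0.0809,0.0146,0],[0,0,0]],[[0.0802,0.0234,0],[0,0,0]],[[0.0778,0.0318,0],[0,0,0]],[[0.0736,0.0395,0],[0,0,0]],[[0.0679,0.0462,0],[0,0,0]],[[0.061,0.0516,0],[0,0,0]],[[0.0531,0.0554,0],[0,0,0]],[[0.0445,0.0575,0],[0,0,0]]]
```

View pics/wrist4.png

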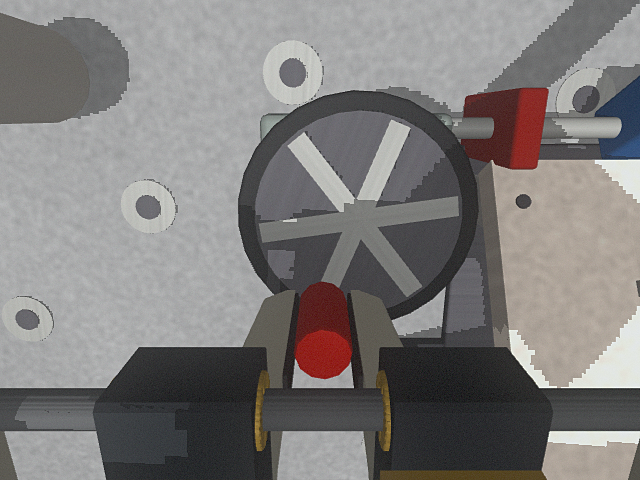

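The wheel is turning. It pulls inward with about 8 N, so I'll ease the path by 1.5 mm.

move_arm([
  [[0.0057,-0.0077,0],[0,0,0]],
  [[0.0113,-0.0144,0],[0,0,0]],
  [[0.0183,-0.0198,0],[0,0,0]],
  [[0.0262,-0.0236,0],[0,0,0]],
  [[0.0347,-0.0257,0],[0,0,0]],
  [[0.0435,-0.026,0],[0,0,0]],
  [[0.0521,-0.0244,0],[0,0,0]],
  [[0.0602,-0.0211,0],[0,0,0]],
  [[0.0675,-0.0162,0],[0,0,0]],
  [[0.0736,-0.0098,0],[0,0,0]],
  [[0.0782,-0.0024,0],[0,0,0]],
  [[0.0812,0.0059,0],[0,0,0]],
  [[0.0824,0.0146,0],[0,0,0]],
  [[0.0817,0.0234,0],[0,0,0]],
])

```text
time_s: 6.35
tool_pos: [0.4762, -0.2551, 0.1417]
tcp_rot: [[-0.997, -0.083, 0.0], [-0.083, 0.997, -0.001], [0.0, -0.001, -1.0]]
contact_force: [4.3, -0.7, -5.1]
gripper_width: 0.234
```

Run:
```python
from h import *
th0=66.5-84-168;th=np.radians(th0); print(0.5183+.042*np.cos(th),-.259+.042*np.sin(th))
f=grab('wrist','wrist5');delta([0.5,-0.25,.1418],Rdown(185.1))
P=cloud(f);H,S,V=hsv(f)
m=((H<8)|(H>172))&(S>120)&(V>50); t=m&(abs(P[...,2]-.166)<.004)
v,u=np.nonzero(t);X=plane_z(f,u,v,.166);print(len(u),cv2.minEnclosingCircle((X[:,:2]*1000).astype(np.float32)),X.mean(0))
m=(abs(P[...,2]-.118)<.004)&(P[...,0]<.6)&(P[...,1]<-.19)&(P[...,1]>-.33)
X=P[m]; print(cv2.minEnclosingCircle((X[:,:2]*1000).astype(np.float32)))
arc(th0,12,14)
```

```text
0.4764933596685785 -0.2549744783941506
t 6.4 pos [ 0.4764 -0.2535  0.1416] d [-0.0238  0.0016 -0.0002] rv [ 0.01  0.02 -0.32] F [ 3.   0.7 -3.2] w 0.234 q [ -39.9   18.3   96.7    0.    65.  -134.7]
2502 ((474.28240966796875, -255.00161743164062), 11.765969276428223) [ 0.47442981 -0.25527123  0.166     ]
((517.9937744140625, -258.71429443359375), 54.20719909667969)
[[[-0.0025,0.0084,0],[0,0,0]],[[-0.0066,0.0162,0],[0,0,0]],[[-0.0123,0.0229,0],[0,0,0]],[[-0.0192,0.0282,0],[0,0,0]],[[-0.0272,0.032,0],[0,0,0]],[[-0.0357,0.0341,0],[0,0,0]],[[-0.0445,0.0344,0],[0,0,0]],[[-0.0531,0.0328,0],[0,0,0]],[[-0.0612,0.0295,0],[0,0,0]],[[-0.0685,0.0245,0],[0,0,0]],[[-0.0745,0.0182,0],[0,0,0]],[[-0.0792,0.0107,0],[0,0,0]],[[-0.0821,0.0025,0],[0,0,0]],[[-0.0833,-0.0062,0],[0,0,0]]]
```

View pics/wrist5.png

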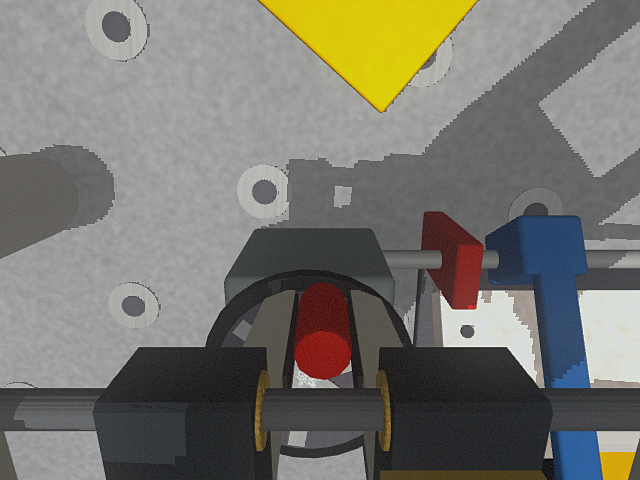

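Run:
```python
from h import *
for t in ['wrist1','wrist3','wrist5']:
    f=pickle.load(open(f'pics/{t}.pkl','rb'));P=cloud(f);H,S,V=hsv(f)
    L=np.stack([(P-O)@up,(P-O)@left,(P-O)@n],-1)
    red=((H<8)|(H>172))&(S>120)&(V>50);blue=(H>100)&(H<130)&(S>120)&(V>40)
    ok=(P[...,2]>.03)&(P[...,0]<.49)&(P[...,1]>-.2)
    a=L[red&ok];b=L[blue&ok]
    print(t,'red y',np.percentile(a[:,1],[2,10,50,90,98]).round(4),'blue y',np.percentile(b[:,1],[2,10,50,90,98]).round(4))
    bb=L[blue&(P[...,1]>-.22)&(L[...,0]>-.12)&(L[...,0]<-.03)]
    if len(bb): print('arm y',np.percentile(bb[:,1],[5,50,95]).round(4))
```

```text
wrist1 red y [-0.1913 -0.1912 -0.186  -0.1788 -0.1773] blue y [-0.1013 -0.0977 -0.0847 -0.0731 -0.0689]
arm y [-0.0939 -0.0859 -0.0769]
wrist3 red y [-0.1915 -0.1914 -0.1871 -0.1791 -0.1773] blue y [-0.1021 -0.1015 -0.092  -0.0808 -0.0759]
arm y [-0.0944 -0.0928 -0.0879]
wrist5 red y [-0.1916 -0.1914 -0.1877 -0.1796 -0.1777] blue y [-0.156  -0.1538 -0.1398 -0.1274 -0.1229]
arm y [-0.1483 -0.1402 -0.1306]
```

move_arm([
  [[-0.0025,0.0084,0],[0,0,0]],
  [[-0.0066,0.0162,0],[0,0,0]],
  [[-0.0123,0.0229,0],[0,0,0]],
  [[-0.0192,0.0282,0],[0,0,0]],
  [[-0.0272,0.032,0],[0,0,0]],
  [[-0.0357,0.0341,0],[0,0,0]],
  [[-0.0445,0.0344,0],[0,0,0]],
  [[-0.0531,0.0328,0],[0,0,0]],
  [[-0.0575,0.0315,0],[0,0,0]],
  [[-0.0575,0.0315,0],[0,0,0]],
])

```text
time_s: 7.4
tool_pos: [0.5276, -0.2163, 0.141]
tcp_rot: [[-0.996, -0.084, -0.009], [-0.084, 0.996, 0.006], [0.009, 0.006, -1.0]]
contact_force: [-12.8, 6.5, 8.8]
gripper_width: 0.239
```

Run:
```python
from h import *
f=grab('wrist','wrist6');delta([0.5,-0.25,.1418],Rdown(185.1))
P=cloud(f);H,S,V=hsv(f)
m=((H<8)|(H>172))&(S>120)&(V>50); t=m&(abs(P[...,2]-.166)<.004)
v,u=np.nonzero(t);X=plane_z(f,u,v,.166);print(len(u),cv2.minEnclosingCircle((X[:,:2]*1000).astype(np.float32)),X.mean(0))
L=np.stack([(P-O)@up,(P-O)@left,(P-O)@n],-1)
red=((H<8)|(H>172))&(S>120)&(V>50);blue=(H>100)&(H<130)&(S>120)&(V>40)
ok=(P[...,2]>.03)&(P[...,0]<.49)&(P[...,1]>-.2)
a=L[red&ok];b=L[blue&ok]
print('red y',np.percentile(a[:,1],[2,10,50,90,98]).round(4),'blue y',np.percentile(b[:,1],[2,10,50,90,98]).round(4))
```

```text
t 7.45 pos [ 0.5276 -0.2163  0.141 ] d [ 0.0304 -0.0313 -0.0007] rv [ 0.36 -0.49 -0.31] F [-13.7   5.9   7.3] w 0.231 q [ -33.5   21.6   91.9   -0.    67.1 -128.3]
2642 ((519.133544921875, -217.35508728027344), 11.499383926391602) [ 0.51899423 -0.216893    0.166     ]
red y [-0.1915 -0.1914 -0.1868 -0.179  -0.1773] blue y [-0.1746 -0.1709 -0.1584 -0.1458 -0.1416]
```

View pics/wrist6.png

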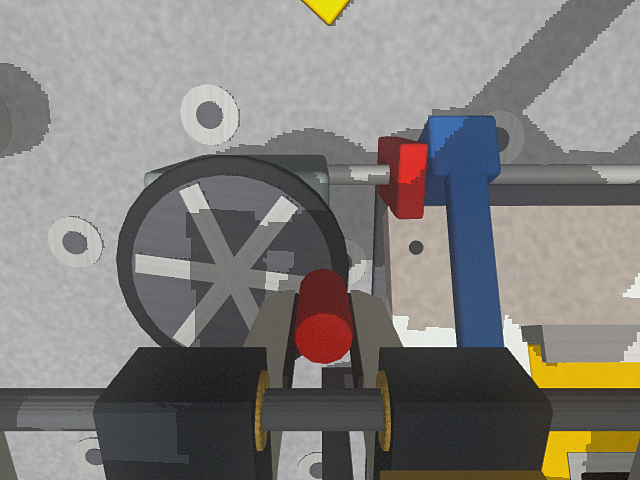

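Run:
```python
from h import *
f=pickle.load(open('pics/wrist6.pkl','rb'));im=cv2.cvtColor(f['pixels'],cv2.COLOR_RGB2BGR)
cv2.imwrite('pics/z6.png',cv2.resize(im[100:230,360:510],None,fx=5,fy=5,interpolation=cv2.INTER_NEAREST)[:600])
```

```text
(no output)
```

View pics/z6.png

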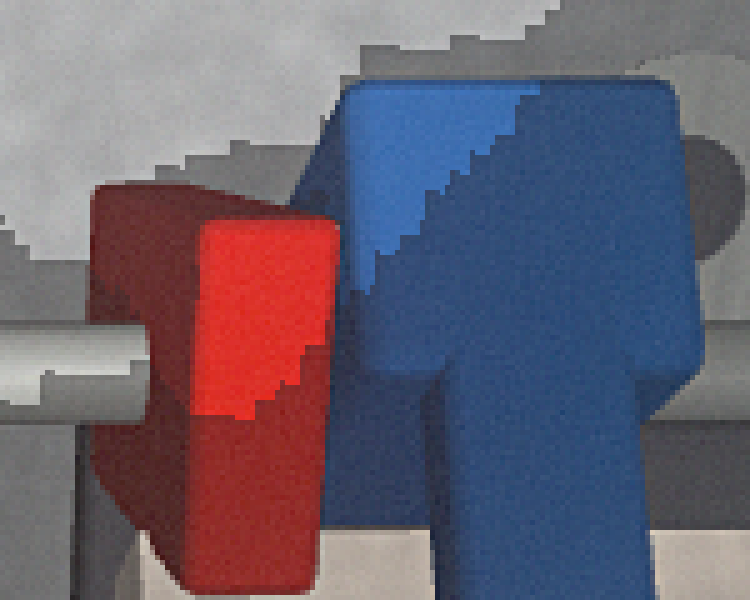

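move_arm([
  [[0,0,0],[0,0,0]],
  [[0,0,0],[0,0,0]],
  [[0,0,0],[0,0,0]],
  [[0,0,0],[0,0,0]],
  [[0,0,-0.03],[0,0,0]],
  [[0,0,-0.07],[0,0,0]],
  [[0,0,-0.11],[0,0,0]],
  [[0,0,-0.14],[0,0,0]],
], hand=1)

```text
time_s: 8.25
tool_pos: [0.5317, -0.2193, 0.2845]
tcp_rot: [[-0.997, -0.083, 0.003], [-0.083, 0.997, -0.002], [-0.002, -0.002, -1.0]]
contact_force: [0.8, 0.5, 0.0]
gripper_width: 0.872
```

```bash
cat >> h.py <<'E'
O=np.array([0.6060,0.018,0.1349])
Rp=np.stack([-up,left,-n],1)
E
python3 - <<'E'
from h import *
print(pan(-.05,-.06,.15)); delta(pan(-.05,-.06,.15),Rp)
f=grab('top','top7')
im=cv2.cvtColor(f['pixels'],cv2.COLOR_RGB2BGR)
cv2.imwrite('pics/top7z.png',cv2.resize(im[120:270,240:440],None,fx=4,fy=4,interpolation=cv2.INTER_CUBIC))
E
```

```text
[ 0.49348503 -0.05226734  0.23979463]
t 8.25 pos [ 0.5317 -0.2193  0.2845] d [0.0243 0.1697 0.0444] rv [ -0.19 -29.86  -0.3 ] F [0.8 0.5 0. ] w 0.872 q [ -33.5   15.7   79.5    0.    84.6 -128.3]
```

View pics/top7z.png

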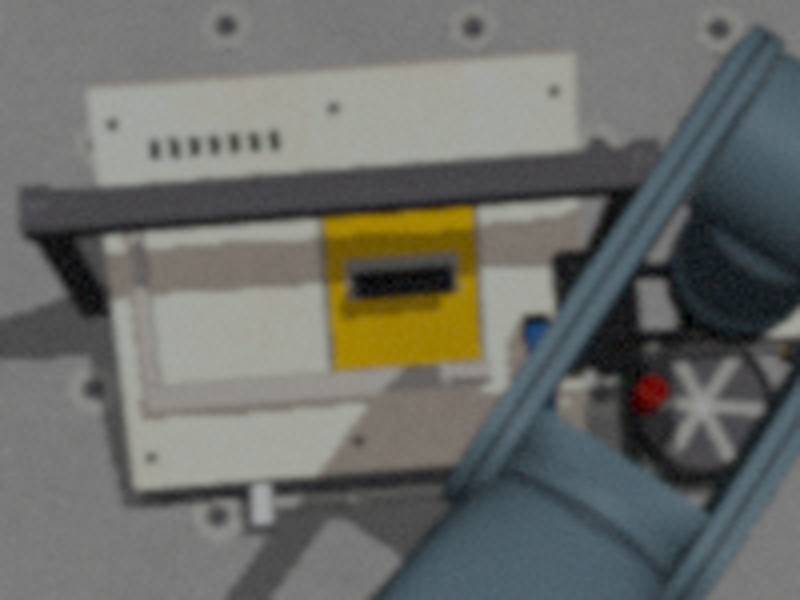

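move_arm([
  [[0.024,0.04,0.0],[0,-6,0]],
  [[0.024,0.085,0.0],[0,-13,0]],
  [[0.024,0.13,0.015],[0,-20,0]],
  [[0.024,0.17,0.03],[0,-26,0]],
  [[0.0243,0.17,0.044],[-0.2,-29.9,-0.3]],
  [[0.0243,0.17,0.044],[-0.2,-29.9,-0.3]],
  [[0.0243,0.17,0.044],[-0.2,-29.9,-0.3]],
])

```text
time_s: 9.0
tool_pos: [0.4931, -0.0524, 0.2385]
tcp_rot: [[-0.864, -0.087, 0.496], [-0.075, 0.996, 0.045], [-0.498, 0.001, -0.867]]
contact_force: [0.0, -0.3, 0.8]
gripper_width: 0.997
```

Run:
```python
from h import *
delta(pan(-.05,-.06,.15),Rp)
f=grab('wrist','wrist8')
```

```text
t 9.0 pos [ 0.4931 -0.0524  0.2385] d [-0.0009  0.0001 -0.0009] rv [ 0.03 -0.12 -0.11] F [ 0.  -0.3  0.8] w 0.997 q [ -32.    -7.7  118.4   24.2   47.3 -140.1]
```

View pics/wrist8.png

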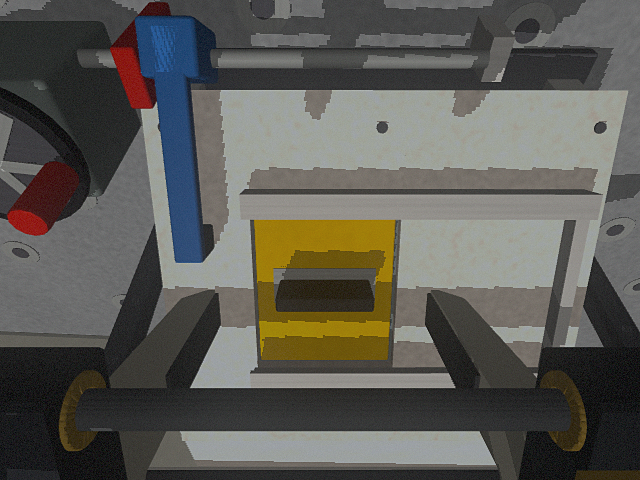

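Run:
```python
from h import *
f=pickle.load(open('pics/wrist8.pkl','rb'));P=cloud(f);H,S,V=hsv(f)
m=np.zeros(V.shape,np.uint8)
for x0,y0,x1,y1 in [(230,100,560,160),(410,225,550,280),(205,130,245,180)]: cv2.rectangle(m,(x0,y0),(x1,y1),1,-1)
q=P[m>0]
for _ in range(6):
    c=q.mean(0);nn=np.linalg.svd(q-c)[2][2];nn*=np.sign(nn[2]);d=(q-c)@nn;q=q[abs(d)<max(.003,1.5*d.std())]
print(len(q),d.std(),'n',nn,'tilt',np.degrees(np.arccos(nn[2])),'yaw',np.degrees(np.arctan2(-nn[1],-nn[0])),'offset of plane at O',(c-O)@n)
L=np.stack([(P-O)@up,(P-O)@left,(P-O)@n],-1)
g=(abs(L[...,0])<.04)&(abs(L[...,1]+.06)<.06)&(V<90)&(S<120)
t=g&(L[...,2]>.02)
print('grip z',np.percentile(L[t][:,2],[5,25,50,75,95]).round(4),'y',np.percentile(L[t][:,1],[1,50,99]).round(4),'x',np.percentile(L[t][:,0],[1,50,99]).round(4))
top=t&(L[...,2]>.027); 
if top.sum()>20: print('top',top.sum(),np.percentile(L[top][:,:2],[1,50,99],axis=0).round(4), cv2.minAreaRect((L[top][:,:2]*1000).astype(np.float32)))
y=(H>20)&(H<35)&(S>120)&(V>40)&(abs(L[...,2]+.004)<.006)&(abs(L[...,1]+.06)<.08)
v,u=np.nonzero(y);X=ray(f,u,v,O-.004*n,n);ab=np.stack([(X-O)@up,(X-O)@left],-1)
print('yellow',len(u),cv2.minAreaRect((ab*1000).astype(np.float32)),np.median(L[y][:,2]))
```

```text
bash:  1119 Killed                     python3 - <<'E'
from h import *
f=pickle.load(open('pics/wrist8.pkl','rb'));P=cloud(f);H,S,V=hsv(f)
m=np.zeros(V.shape,np.uint8)
for x0,y0,x1,y1 in [(230,100,560,160),(410,225,550,280),(205,130,245,180)]: cv2.rectangle(m,(x0,y0),(x1,y1),1,-1)
q=P[m>0]
for _ in range(6):
    c=q.mean(0);nn=np.linalg.svd(q-c)[2][2];nn*=np.sign(nn[2]);d=(q-c)@nn;q=q[abs(d)<max(.003,1.5*d.std())]
print(len(q),d.std(),'n',nn,'tilt',np.degrees(np.arccos(nn[2])),'yaw',np.degrees(np.arctan2(-nn[1],-nn[0])),'offset of plane at O',(c-O)@n)
L=np.stack([(P-O)@up,(P-O)@left,(P-O)@n],-1)
g=(abs(L[...,0])<.04)&(abs(L[...,1]+.06)<.06)&(V<90)&(S<120)
t=g&(L[...,2]>.02)
print('grip z',np.percentile(L[t][:,2],[5,25,50,75,95]).round(4),'y',np.percentile(L[t][:,1],[1,50,99]).round(4),'x',np.percentile(L[t][:,0],[1,50,99]).round(4))
top=t&(L[...,2]>.027); 
if top.sum()>20: print('top',top.sum(),np.percentile(L[top][:,:2],[1,50,99],axis=0).round(4), cv2.minAreaRect((L[top][:,:2]*1000).astype(np.float32)))
y=(H>20)&(H<35)&(S>120)&(V>40)&(abs(L[...,2]+.004)<.006)&(abs(L[...,1]+.06)<.08)
v,u=np.nonzero(y);X=ray(f,u,v,O-.004*n,n);ab=np.stack([(X-O)@up,(X-O)@left],-1)
print('yellow',len(u),cv2.minAreaRect((ab*1000).astype(np.float32)),np.median(L[y][:,2]))
E
```

SVD needs `full_matrices=False`, since the full version ran out of memory.

```bash
cat > meas.py <<'E'
import sys
from h import *
f=pickle.load(open(sys.argv[1],'rb'));P=cloud(f);H,S,V=hsv(f)
L=np.stack([(P-O)@up,(P-O)@left,(P-O)@n],-1)
m=(V>110)&(S<60)&(abs(L[...,2])<.005)&(L[...,0]>-.14)&(L[...,0]<.0)&(L[...,1]>-.18)&(L[...,1]<.14)
q=P[m][::5]
for _ in range(6):
    c=q.mean(0);nn=np.linalg.svd(q-c,full_matrices=False)[2][2];nn*=np.sign(nn[2]);d=(q-c)@nn;q=q[abs(d)<max(.003,1.5*d.std())]
print(len(q),d.std(),'n',nn,'tilt',np.degrees(np.arccos(nn[2])),'yaw',np.degrees(np.arctan2(-nn[1],-nn[0])),'offset',(c-O)@n)
g=(abs(L[...,0])<.04)&(abs(L[...,1]+.06)<.06)&(V<90)&(S<120)
t=g&(L[...,2]>.02)
print('grip z',np.percentile(L[t][:,2],[5,25,50,75,95]).round(4),'y',np.percentile(L[t][:,1],[1,50,99]).round(4),'x',np.percentile(L[t][:,0],[1,50,99]).round(4))
top=t&(L[...,2]>.027)
if top.sum()>20: print('top',top.sum(),np.percentile(L[top][:,:2],[1,50,99],axis=0).round(4).tolist(), cv2.minAreaRect((L[top][:,:2]*1000).astype(np.float32)))
y=(H>20)&(H<35)&(S>120)&(V>40)&(abs(L[...,2]+.004)<.006)&(abs(L[...,1]+.06)<.08)
v,u=np.nonzero(y);X=ray(f,u,v,O-.004*n,n);ab=np.stack([(X-O)@up,(X-O)@left],-1)
print('yellow',len(u),cv2.minAreaRect((ab*1000).astype(np.float32)),np.median(L[y][:,2]))
E
python3 meas.py pics/wrist8.pkl
```

```text
9952 0.0007239207598730218 n [-0.49721591 -0.04306742  0.86655729] tilt 29.938994113569343 yaw 4.950441281495815 offset 0.0011402795896745324
grip z [0.0228 0.0317 0.0328 0.0333 0.034 ] y [-0.0936 -0.0597 -0.0235] x [-0.009  -0.0045  0.0029]
top 1486 [[-0.0089, -0.0936], [-0.0036, -0.059], [0.003, -0.0235]] ((-18.05174446105957, -60.328582763671875), (97.22634887695312, 43.21973419189453), 89.83753204345703)
yellow 14317 ((5.316032409667969, -58.746028900146484), (109.88819885253906, 123.67427825927734), 89.84652709960938) -0.002878287492186874
```

Run:
```python
from h import *
delta(pan(-.003,-.0587,.06),Rp);delta(pan(-.003,-.0587,.018),Rp)
```

```text
t 9.05 pos [ 0.4941 -0.053   0.2393] d [-0.0469  0.0022  0.0893] rv [-0.02 -0.05 -0.07] F [-0.6 -0.4 -0.2] w 1.002 q [ -32.    -7.6  118.2   24.2   47.3 -140.1]
t 9.05 pos [ 0.4941 -0.053   0.2393] d [-0.0469  0.0022  0.1313] rv [-0.02 -0.05 -0.07] F [-0.6 -0.4 -0.2] w 1.002 q [ -32.    -7.6  118.2   24.2   47.3 -140.1]
```

move_arm([
  [[-0.024,0.0012,0.02],[0,0,0]],
  [[-0.0469,0.0022,0.045],[0,0,0]],
  [[-0.0469,0.0022,0.075],[0,0,0]],
  [[-0.0469,0.0022,0.1],[0,0,0]],
  [[-0.0469,0.0022,0.118],[0,0,0]],
  [[-0.0469,0.0022,0.131],[0,0,0]],
  [[-0.0469,0.0022,0.131],[0,0,0]],
  [[-0.0469,0.0022,0.131],[0,0,0]],
])

```text
time_s: 9.85
tool_pos: [0.5989, -0.0402, 0.148]
tcp_rot: [[-0.863, -0.089, 0.497], [-0.076, 0.996, 0.046], [-0.499, 0.002, -0.867]]
contact_force: [0.8, -0.1, 0.0]
gripper_width: 0.999
```

Run:
```python
from h import *
delta(pan(-.003,-.0587,.018),Rp)
f=grab('wrist','wrist9')
```

```text
t 9.85 pos [ 0.5989 -0.0402  0.148 ] d [-0.0011 -0.0014 -0.0005] rv [ 0.09 -0.09 -0.05] F [ 0.8 -0.1  0. ] w 0.999 q [ -22.6   10.6  114.4   27.    30.9 -138. ]
```

View pics/wrist9.png

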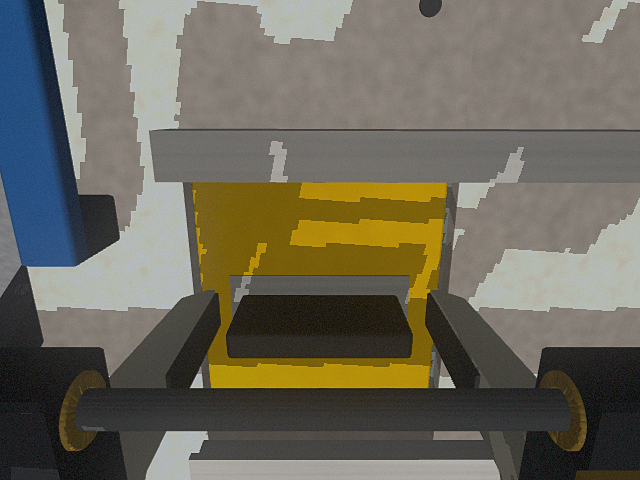

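```bash
python3 meas.py pics/wrist9.pkl
python3 - <<'E'
from h import *
f=pickle.load(open('pics/wrist9.pkl','rb'));s=r.state();R=np.array(s['tcp_rot']);P=cloud(f);T=(P-s['tool_pos'])@R
for u,v in [(235,320),(320,298),(320,320),(320,352),(320,372),(405,320),(320,283)]: print(u,v,T[v,u].round(4))
E
```

```text
23283 0.0006632485345142914 n [-0.49748012 -0.04306491  0.86640576] tilt 29.956385758599314 yaw 4.947537821152799 offset 0.0011999651666552077
grip z [0.0316 0.0679 0.1029 0.1058 0.112 ] y [-0.118  -0.0634 -0.0012] x [-0.0397 -0.0304  0.003 ]
top 57773 [[-0.0397, -0.118], [-0.0307, -0.0633], [0.003, -0.0012]] ((-16.14777946472168, -59.99703598022461), (119.9939193725586, 47.69715118408203), 89.99640655517578)
yellow 32350 ((-7.863323211669922, -58.759552001953125), (109.83916473388672, 103.43904113769531), 89.82245635986328) -0.0028196702249416337
235 320 [ 0.0051 -0.0348 -0.0066]
320 298 [ 0.0049 -0.0011  0.0141]
320 320 [ 0.0042 -0.001  -0.005 ]
320 352 [-0.0041 -0.001  -0.0152]
320 372 [-0.0379 -0.0012  0.0203]
405 320 [ 0.0037  0.0334 -0.004 ]
320 283 [ 0.01   -0.0011  0.0192]
```

move_arm([
  [[-0.0005,-0.0012,0],[0,0,0]],
  [[-0.0005,-0.0012,0],[0,0,0]],
  [[-0.0005,-0.0012,0],[0,0,0]],
  [[-0.0005,-0.0012,0],[0,0,0]],
  [[-0.0005,-0.0012,0],[0,0,0]],
  [[-0.0005,-0.0012,0],[0,0,0]],
], hand=-1, newtons=45)

```text
time_s: 10.5
tool_pos: [0.5986, -0.0411, 0.1485]
tcp_rot: [[-0.863, -0.089, 0.497], [-0.076, 0.996, 0.045], [-0.499, 0.001, -0.866]]
contact_force: [-5.4, -0.5, 5.6]
gripper_width: 0.771
```

Run:
```python
from h import *
delta(pan(-.003,-.0587,.018),Rp)
```

```text
t 10.5 pos [ 0.5986 -0.0411  0.1485] d [-0.0011 -0.0005  0.    ] rv [ 0.06 -0.05 -0.04] F [-5.4 -0.5  5.6] w 0.771 q [ -22.7   10.5  114.4   27.    31.  -138.2]
```

Gripped: 0.771 × 93 mm ≈ 72 mm. Lifting 16 mm square to the face.

move_arm([
  [[0,0,-0.003],[0,0,0]],
  [[0,0,-0.006],[0,0,0]],
  [[0,0,-0.009],[0,0,0]],
  [[0,0,-0.012],[0,0,0]],
  [[0,0,-0.015],[0,0,0]],
  [[0,0,-0.016],[0,0,0]],
  [[0,0,-0.016],[0,0,0]],
  [[0,0,-0.016],[0,0,0]],
  [[0,0,-0.016],[0,0,0]],
])

```text
time_s: 11.4
tool_pos: [0.5904, -0.0415, 0.1613]
tcp_rot: [[-0.864, -0.089, 0.496], [-0.076, 0.996, 0.046], [-0.498, 0.002, -0.867]]
contact_force: [0.2, 0.8, -3.1]
gripper_width: 0.768
```

Run:
```python
from h import *
delta(pan(-.003,-.0587,.034),Rp)
f=grab('wrist','wrist10')
P=cloud(f);H,S,V=hsv(f);L=np.stack([(P-O)@up,(P-O)@left,(P-O)@n],-1)
y=(H>20)&(H<35)&(S>120)&(V>40)&(abs(L[...,1]+.06)<.08)&(L[...,2]>-.02)
q=P[y];
for _ in range(4):
    c=q.mean(0);nn=np.linalg.svd((q-c)[::3],full_matrices=False)[2][2];nn*=np.sign(nn[2]);d=(q-c)@nn;q=q[abs(d)<.003]
print('hatch top plane tilt vs n',np.degrees(np.arccos(nn@n)),'z',np.median(L[y][:,2]), 'rel face',np.median(L[y][:,2])-.0012)
```

```text
t 11.4 pos [ 0.5904 -0.0415  0.1613] d [-0.0018 -0.0008 -0.0007] rv [ 0.12 -0.13 -0.05] F [ 0.2  0.8 -3.1] w 0.768 q [ -23.2    8.7  114.4   26.    32.9 -137.3]
hatch top plane tilt vs n 3.0385601415234147 z 0.012510721826094858 rel face 0.011310721826094858
```

View pics/wrist10.png

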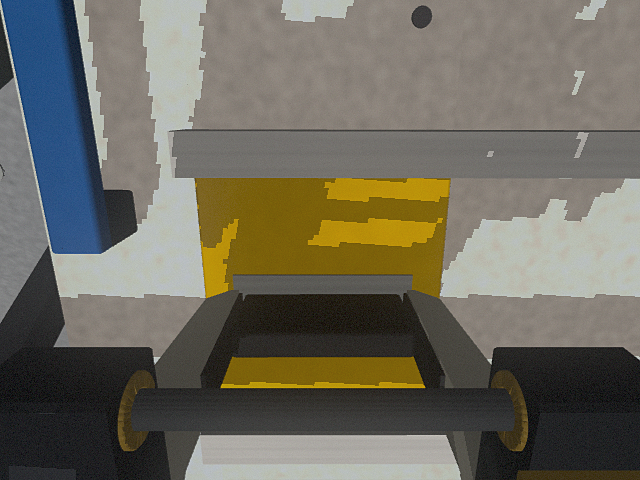

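move_arm([
  [[0,0.006,0],[0,0,0]],
  [[0,0.016,0],[0,0,0]],
  [[0,0.028,0],[0,0,0]],
  [[0,0.04,0],[0,0,0]],
  [[0,0.052,0],[0,0,0]],
  [[0,0.064,0],[0,0,0]],
  [[0,0.076,0],[0,0,0]],
  [[0,0.088,0],[0,0,0]],
  [[0,0.1,0],[0,0,0]],
  [[0,0.11,0],[0,0,0]],
  [[0,0.117,0],[0,0,0]],
  [[0,0.121,0],[0,0,0]],
  [[0,0.121,0],[0,0,0]],
  [[0,0.121,0],[0,0,0]],
])

```text
time_s: 12.85
tool_pos: [0.5798, 0.0789, 0.1618]
tcp_rot: [[-0.864, -0.089, 0.496], [-0.076, 0.996, 0.046], [-0.498, 0.002, -0.867]]
contact_force: [-0.2, 0.6, -2.0]
gripper_width: 0.772
```

Run:
```python
from h import *
delta(pan(-.003,.064,.034),Rp)
f=grab('wrist','wrist11')
P=cloud(f);H,S,V=hsv(f);L=np.stack([(P-O)@up,(P-O)@left,(P-O)@n],-1)
y=(H>20)&(H<35)&(S>120)&(V>40)&(abs(L[...,1]-.06)<.08)&(L[...,2]>-.02)
q=P[y];
for _ in range(4):
    c=q.mean(0);nn=np.linalg.svd((q-c)[::3],full_matrices=False)[2][2];nn*=np.sign(nn[2]);d=(q-c)@nn;q=q[abs(d)<.003]
print('tilt',np.degrees(np.arccos(nn@n)),'about up/left comps',nn@up,nn@left,'z',np.median(L[y][:,2]), 'y range',np.percentile(L[y][:,1],[.5,99.5]))
```

```text
t 12.85 pos [0.5798 0.0789 0.1618] d [-0.0015  0.001  -0.0004] rv [ 0.11 -0.12 -0.04] F [-0.2  0.6 -2. ] w 0.772 q [  -6.9    7.6  115.6   13.    28.1 -111.9]
tilt 3.621071984264397 about up/left comps 0.049669848538795025 -0.03901005217002522 z 0.012821240484611295 y range [0.00913722 0.11709914]
```

View pics/wrist11.png

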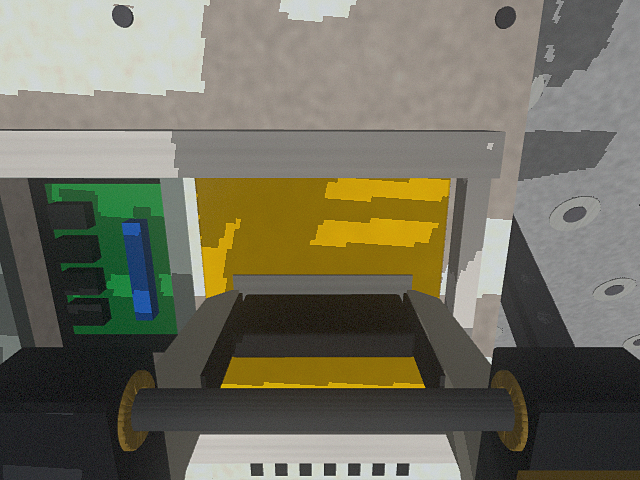

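move_arm([
  [[0,0.002,0],[0,0,0]],
  [[0,0.003,0],[0,0,0]],
  [[0,0.003,0.002],[0,0,0]],
  [[0,0.003,0.004],[0,0,0]],
  [[0,0.003,0.005],[0,0,0]],
  [[0,0.003,0.006],[0,0,0]],
  [[0,0.003,0.006],[0,0,0]],
  [[0,0.003,0.006],[0,0,0]],
])

```text
time_s: 13.7
tool_pos: [0.5824, 0.0821, 0.1568]
tcp_rot: [[-0.864, -0.089, 0.496], [-0.076, 0.996, 0.046], [-0.498, 0.002, -0.867]]
contact_force: [-4.9, -0.7, 1.7]
gripper_width: 0.773
```

```bash
cat > m2.py <<'E'
import sys
from h import *
delta(pan(-.003,.067,.028),Rp)
f=grab('wrist',sys.argv[1])
P=cloud(f);H,S,V=hsv(f);L=np.stack([(P-O)@up,(P-O)@left,(P-O)@n],-1)
y=(H>20)&(H<35)&(S>120)&(V>40)&(abs(L[...,1]-.06)<.08)&(L[...,2]>-.02)
q=P[y]
for _ in range(4):
    c=q.mean(0);nn=np.linalg.svd((q-c)[::3],full_matrices=False)[2][2];nn*=np.sign(nn[2]);d=(q-c)@nn;q=q[abs(d)<.003]
print('tilt',np.degrees(np.arccos(nn@n)),nn@up,nn@left,'z',np.median(L[y][:,2]), 'y range',np.percentile(L[y][:,1],[.5,99.5]))
E
python3 m2.py wrist12
```

```text
t 13.7 pos [0.5824 0.0821 0.1568] d [-0.0015  0.001  -0.0001] rv [ 0.1  -0.11 -0.05] F [-4.9 -0.7  1.7] w 0.773 q [  -6.4    8.4  115.6   12.7   27.2 -111.3]
tilt 3.4100676806661503 0.050823885625042975 -0.0309033090500012 z 0.007053768313254955 y range [0.01209116 0.12007541]
```

move_arm([
  [[0,0,0],[0,0,0]],
  [[0,0,0],[0,0,0]],
  [[0,0,0],[0,0,0]],
  [[0,0,0],[0,0,0]],
  [[0,0,0],[0,0,0]],
], hand=1)

```text
time_s: 14.25
tool_pos: [0.5827, 0.0822, 0.1567]
tcp_rot: [[-0.863, -0.089, 0.497], [-0.076, 0.996, 0.046], [-0.499, 0.002, -0.867]]
contact_force: [0.0, 0.3, -0.5]
gripper_width: 1.0
```

```bash
python3 m2.py wrist13
```

```text
t 14.25 pos [0.5827 0.0822 0.1567] d [-0.0012  0.001  -0.0003] rv [ 0.1  -0.09 -0.05] F [ 0.   0.3 -0.5] w 1.0 q [  -6.4    8.4  115.6   12.7   27.2 -111.3]
tilt 2.960040459319053 0.050505321224050936 -0.0107632608476654 z 0.0070240787043692595 y range [0.0119581  0.12010542]
```

View pics/wrist13.png

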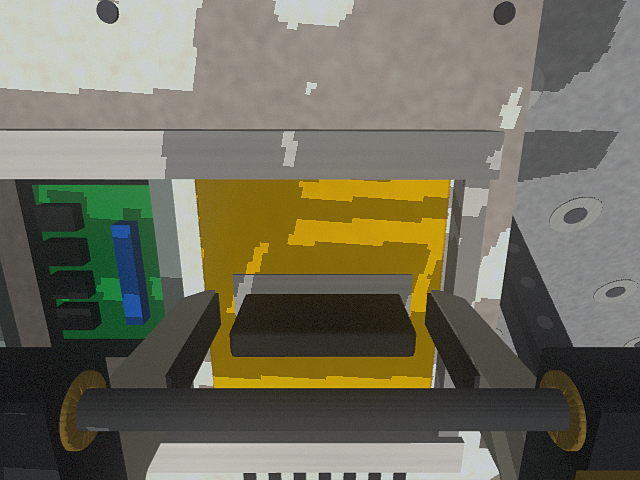

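The fingers are clear of the grip. Retreating square to the panel.

move_arm([
  [[0,0,-0.015],[0,0,0]],
  [[0,0,-0.04],[0,0,0]],
  [[0,0,-0.07],[0,0,0]],
  [[0.02,0,-0.1],[0,0,0]],
  [[0.045,0,-0.13],[0,0,0]],
  [[0.045,0,-0.13],[0,0,0]],
  [[0.045,0,-0.13],[0,0,0]],
])

```text
time_s: 15.0
tool_pos: [0.4793, 0.0726, 0.248]
tcp_rot: [[-0.862, -0.088, 0.499], [-0.076, 0.996, 0.045], [-0.501, 0.001, -0.866]]
contact_force: [0.3, 0.3, -0.6]
gripper_width: 0.999
```

```bash
python3 m2.py wrist14
python3 - <<'E'
from h import *
f=pickle.load(open('pics/wrist14.pkl','rb'));P=cloud(f);H,S,V=hsv(f);L=np.stack([(P-O)@up,(P-O)@left,(P-O)@n],-1)
y=(H>20)&(H<35)&(S>120)&(V>40)&(abs(L[...,1]-.06)<.08)&(abs(L[...,2])<.02)
q=L[y]
for a in np.arange(-.06,.07,.015):
    s=q[abs(q[:,0]-a)<.007]
    if len(s)>30: print(round(a,3),len(s),'left half z',np.median(s[s[:,1]>.07][:,2]).round(4) if (s[:,1]>.07).any() else None,'right',np.median(s[s[:,1]<.05][:,2]).round(4) if (s[:,1]<.05).any() else None)
# face beside
w=(V>110)&(S<60)&(abs(L[...,2])<.006)&(L[...,0]<.13)
for a in (-.1,-.085,.085,.1): 
    s=L[w&(abs(L[...,0]-a)<.006)]; print('face',a,len(s),np.median(s[:,2]) if len(s) else None)
E
```

```text
t 15.0 pos [0.4793 0.0726 0.248 ] d [-0.0454  0.0013  0.1306] rv [ 0.06  0.05 -0.06] F [ 0.3  0.3 -0.6] w 0.999 q [ -10.5  -10.3  119.1   11.5   42.7 -112. ]
tilt 80.22380105399317 0.2880925903493111 -0.9424280195581695 z 0.007061129814002321 y range [0.01180016 0.12037395]
-0.06 1265 left half z 0.0069 right 0.0071
-0.045 2429 left half z 0.0069 right 0.0071
-0.03 2313 left half z 0.0069 right 0.0071
-0.015 1167 left half z 0.0069 right 0.007
0.0 536 left half z 0.0069 right 0.0069
0.015 705 left half z 0.0069 right 0.007
0.03 1960 left half z 0.0069 right 0.0069
0.045 1906 left half z 0.0069 right 0.007
0.06 1679 left half z 0.0068 right 0.0069
face -0.1 6780 0.0011171172704826518
face -0.085 5238 0.0010781864898738512
face 0.085 164 0.0007716647616721123
face 0.1 1124 0.0008830324641412634
```

View pics/wrist14.png

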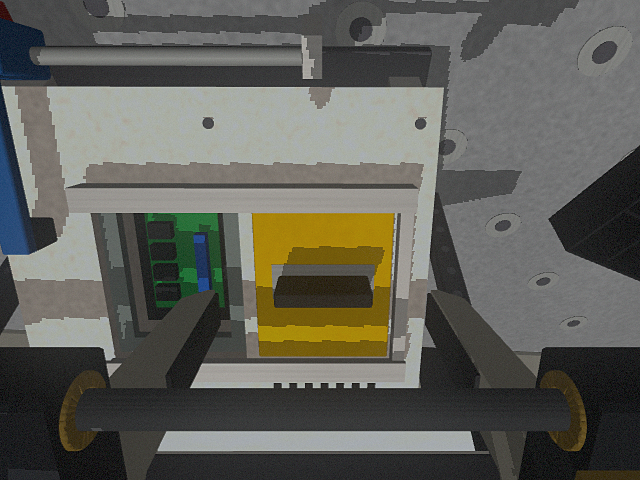

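The hatch, at (322,285), lies flat with its top 6 mm above the face and its left edge at the bar (395,285). The compartment is open at (180,270) and the clamp is still at the far side, so I'm handing it in.

Run:
```python
from h import *
s=r.state();print(s['contact_force'].round(2),abs(s['qvel']).max());print(r.finish_job())
```

```text
[-0.74  0.14  0.21] 1.8494390981469224
the job is handed in; nothing more can be done
None
```

I wound the clamp up against its red stop, then lifted the hatch out and slid it to its end stop. I handed the job in at about 15 s of the 54 s allowed; no verdict is reported.

- **Clamp:** I turned the wheel about 340° clockwise until it blocked. The tangential force rose to about 13 N and the grip slipped in the jaws. The close-up shows clamp and stop apparently touching, though the view partly hides the contact. A rough depth-edge estimate disagreed slightly, giving a gap of 2 to 3 mm, and I did not measure it again after letting go. I expect it is within the 3 mm limit, but that margin is not proven.
- **Lift and slide:** I gripped the black grip along its 72 mm length, because the gripper body would have hit the lamp the other way round. I lifted 16 mm square to the panel, slid about 124 mm to the left, then lowered and released. While the hatch was held, my fit showed about 3° of tilt, inside the 0.12 rad limit.
- **Last checks:** The hatch top is an even 6 mm above the face, so it lies flat on the housing. Its origin is at panel y about 65 mm, and the limit is 57 mm. The compartment is open and the gripper is clear, with no contact force.
- **Not checked separately:** I saw no sign of touching the lamp. I did not re-measure the tray, screwdriver or bottle, but no move went near them.

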